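# Clamp a spare limit switch in the cam fixture

## Task

On the spares bench, gently set the small grey switch box down flat in the nest of the clamping fixture, its round stub through the gap of the end stop, and let go of it. Then turn the black T-knob clockwise, by feel, until the sprung follower drops into the hidden cam's notch, stop there without driving the cam on past the notch, and let go: the box must be left clamped against the end stop with the follower down in its notch. Leave the other things on the bench where they are.

Things in the scene. Friction and masses are not known exactly. Their poses are not given: they have to be found in the camera images.
- fixture: Clamping fixture fixed to the bench: steel base plate 250 (x) x 96 (y) x 12 mm; origin at the centre of its underside, x = clamping direction (from knob to end stop), z up. Grey cam housing x -87 to -3 mm, cover at 41 mm height. Nest at the +x end: floor at 12 mm height, two side rails with inner faces at y = +-25 mm, x 25 to 95 mm, tops 24 mm above the bench.
- nest (a point): Where the switch box's origin lies when clamped home: on the nest floor (12 mm above the bench), 63 mm from the fixture's origin along x, box against the end stop; axes as the fixture. Before clamping the nest is 5 to 7 mm longer than the box: set the box down about 2 mm short of this point (towards the knob).
- stop (a point): End stop at the nest's +x end: centre of its face on the nest floor, 103 mm along the fixture's x from its origin; axes as the fixture. Two posts, 20 wide, 12 thick, tops 52 mm above the bench, with a 32 mm gap between them for the box's stub.
- pad: Sprung rubber clamp pad at the nest's knob end, 40 mm wide, top 38 mm above the bench; origin at the back of the pad, its face 8 mm further along the fixture's x, 26 mm above the bench. Turning the knob drives it towards the stop by 14 mm per rad; it slides the box home, then gives way and presses it with some 4 to 7 N. At the start its face is 16 to 18 mm along x from the fixture's origin.
- switch: The loose limit-switch box: plain die-cast box 80 (x) x 46 (y) x 44 mm high, 0.25 to 0.5 kg, with one round stub (25 mm diameter, 18 mm long, axis 22 mm above the underside) on its +x end; origin at the centre of its underside, z up. It goes in with its x along the fixture's x. Grasp it across its 46 mm width.
- knob_grip (a point): Middle of the bar of the black T-knob, on the knob's vertical axis (45 mm from the fixture's origin towards -x, y = 0), 72 mm above the bench. The bar is 52 mm long along this point's x, 14 mm thick along y, and reaches from 49 to 87 mm above the bench; below it is a neck of 18 mm diameter.
- knob (a joint): Turn of the knob in rad, growing clockwise seen from above; starts at 0 to 0.12. The cam is hidden: its notch comes anywhere from 0.6 to 1.5, different every time. Turning takes 0.05 to 0.15 N m; at the notch the knob is drawn on clockwise by about 0.2 N m for some 0.1 rad, to the notch's middle, where it also settles when let go. Beyond the middle a steep wall resists (0.3 N m or more) and within 0.2 rad leads onto an overrun lobe.
- follower: The sprung follower's tail, on the far side of the knob from the nest: upright pin with a black 16 mm ball, origin at the ball's centre, 50 mm above the bench; axes as the fixture. It slides along the fixture's x: ball at x = -112 mm from the fixture's origin on the cam's rim, about -107 mm down in the notch, below -113.5 mm when the cam was driven past it. Only the cam should move it.
- carton: Bystander: green carton 110 x 80 x 55 mm high, origin under its centre.
- junction: Bystander: grey square junction box 90 x 90 x 57 mm with a round cap on top and two stubs, origin under its centre.
- bin: Bystander: open blue bin 120 x 160 x 70 mm high, origin under its centre.
- driver: Bystander: screwdriver lying flat, origin at the underside.
There are look-alikes about, which are no part of the job. What is shaped like the switch but purple or yellow is not meant.

How it is judged:
On the way, in this order (a step that is already met when the one before it is completed fails the run):
1. the switch box lies flat in the nest, let go, the follower not yet dropped (x of switch in the frame of fixture between 0.054 and 0.066 m and y of switch in the frame of fixture between -0.0035 and 0.0035 m and z of switch in the frame of fixture below 0.0145 m and angle between switch's own z axis and vertical below 0.06 rad and angle between the x axis of switch and the x axis of fixture, either way round below 0.12 rad and contact force between the fingers and switch below 0.1 N and not (x of follower in the frame of fixture above -0.1085 m)), for 0.2 s.
2. the follower has dropped into the notch with the box seated against the end stop (x of switch in the frame of fixture between 0.0605 and 0.066 m and y of switch in the frame of fixture between -0.0035 and 0.0035 m and z of switch in the frame of fixture below 0.0145 m and angle between switch's own z axis and vertical below 0.06 rad and angle between the x axis of switch and the x axis of fixture, either way round below 0.12 rad and x of follower in the frame of fixture above -0.1085 m), for 0.2 s.
At the end, for the whole second after the job is handed in: The box lies flat in the nest, stub to the stop (2.5 mm off the floor at most, centred within 3.5 mm, turned under 0.12 rad), within 2.5 mm of the end stop, pressed by the pad with over 2 N; the follower at least 3.5 mm down in the notch; all at rest and let go (all of step 2 and contact force between pad and switch above 2 N and linear speed of switch below 0.01 m/s and velocity of joint knob between -0.05 and 0.05 rad/s); the robot touches nothing.
It fails at once if the cam is driven past its notch (follower lifted more than 1.5 mm off the rim's level) (x of follower in the frame of fixture below -0.1135 m).
It fails at once if the switch box is pressed on the fixture with more than 60 N (contact force between switch and fixture above 60 N).
It fails at once if a bystander (carton, junction box, bin or screwdriver) is moved more than 30 mm (distance of any of carton, junction, bin, driver from where it was at the start of the episode above 0.03 m).
It also fails if it takes over 72 s, if anything falls off the work surface, if the arm or the gripper's body presses on something with over 40 N, if the wrist force passes 120 N, or if a joint passes its speed limit or range.

## Robot

A 6-joint arm with a two-finger parallel gripper is mounted at the origin on the work surface. World frame = base frame: x ahead of the robot, y to its left, z up, the work surface at z = 0. Lengths are in m, angles in rad, forces in N, time in s.
With the tool pointing down it reaches from about 0.35 to 0.775 m from the base axis. Payload 7.3 kg.
Tool frame: the origin (TCP) lies at the centre of the arm's flange, where the gripper is bolted on; the fingertips stand 178 mm ahead of it and the grasp point (between the pads) lies 159 mm ahead of it; z points along the fingers, y is the line along which they close (so a half turn about z gives the same grasp; the last joint's range is limited). The gripper opens to 92 mm and grips with 3 to 60 N. Pads are 19 mm wide; open, the fingers measure 130 mm over their backs; the gripper's body (75 mm by 190 mm) begins 47 mm behind the grasp point.
Start: joints at [0.979, 0.342, 1.524, -0, 1.275, -0.146], TCP at [0.226, 0.474, 0.405] pointing down, gripper open.
Joint ranges: [-2.53, 2.53], [-0.77, 2.02], [0.04, 2.7], [-1, 4.14], [0.28, 2.66], [-3.11, 3.11]. Speed limits (rad/s): [2.57, 2.57, 3.14, 3.14, 3.14, 3.14].

## Interface

Orientations are given as [roll, pitch, yaw] about the fixed x, y, z axes, in that order (R = Rz(yaw) Ry(pitch) Rx(roll)).
In Python, from cell import telemetry, vision, ticket gives the robot as it stands.
- The arm moves only by the shell command python3 -m crank 'ROWS' [FORCE]. ROWS is JSON, a list of rows, each a list of 5 numbers: the gripper command: -1 is shut, 1 is fully open, values between are in proportion, then the shift along the tool's x, y, z in mm, then the turn about the tool's z in rad. In form: [[fingers, dx, dy, dz, roll], ...]. A call has 1 to 12 rows; each row is the pose to reach, as a shift and turn from the pose commanded when the call began, along the tool's axes at that moment; what a row does not reach only later rows make up. A row lasts 1/12 s, in which the tool goes at most 41.7 mm and 7.16 degrees, less where a joint would pass 70% of its speed; a pose out of reach is approached as far as the arm can. A call with a gripper value outside its range is refused whole. The fingers move at their own pace and stop on an object; FORCE is the grip in N (left out, the last holds). Time passes only in rows, so rows that repeat a pose let the fingers close. It gives the time, the measured TCP pose, the force, the opening and the grip force at its end, in the units of the state.
- telemetry.observe(): the state, without advancing time (a new reading comes with each control period).
- vision.read_camera(name): name is "scene" or "top" or "wrist"; returns (picture, depth): 400x640x3 uint8, red, green, blue; 400x640 float32, m along the optical axis (not along the pixel's ray), 0 where there is no reading.
- vision.get_calibration(name): a dict with "camera_matrix" (3x3 intrinsics, pixels), "rvec" (rotation vector, rad) and "tvec" (3), from world to camera coordinates, as OpenCV has them. Camera axes: x right, y down, z forward; pixel columns grow to the right and rows downward; lengths in m; the calibration is good to about 2 mm. A picture is of the moment at which its call begins: read the wrist's pose just before it. get_calibration takes no time and is no camera call; for the wrist camera it gives the pose at the moment of the call.
- ticket.hand_in(): hands the job in; it is judged then, once.
The state is a dict: "time": time; "qpos": joint angles; "qvel": joint speeds; "joint_efforts": joint torques, N m; "tool_pos": TCP position; "tool_rot": TCP orientation; "contact_force": force on the tool from outside, world axes, zero at the start; "torque": the same for the moment, N m; "opening": finger opening in m; "grip_force": force on a finger pad.
Only numpy, scipy, OpenCV 4.12 (cv2) and the standard library are available. Lean on these libraries where they do the work, as an engineer would, in place of code of your own. Each camera call takes 0.05 s, during which the arm holds its last target. There are 200 camera calls.

## Working session

There is one attempt and no reset: what is moved stays moved. The work goes in short steps, Python scripts to look and compute and a shell command to move; the robot and the scene stay as the last step left them, time stands still between calls to the robot, and variables do not carry over. Pictures are saved under pics/ and viewed, at most 10 in all, crops included, and the job is handed in when it is done.

```bash
mkdir -p pics; ls
cat > h.py <<'E'
import numpy as np,cv2
from cell import telemetry,vision,ticket
from scipy.spatial.transform import Rotation as Ro
def cam(n):
    c=vision.get_calibration(n);K=np.array(c["camera_matrix"]);R=cv2.Rodrigues(np.array(c["rvec"],float))[0];return K,R,np.array(c["tvec"],float).ravel()
def cloud(d,c):
    K,R,t=c;v,u=np.mgrid[:d.shape[0],:d.shape[1]]
    P=np.stack([(u-K[0,2])/K[0,0]*d,(v-K[1,2])/K[1,1]*d,d],-1)
    return (P-t)@R
def ray(u,v,z,c):
    K,R,t=c;C=-R.T@t;w=R.T@np.linalg.inv(K)@[u,v,1];return C+w*(z-C[2])/w[2]
E
python3 - <<'E'
from h import *
print(telemetry.observe())
for n in("top","scene"):
    c=cam(n);p,d=vision.read_camera(n);np.savez(n,p=p,d=d);cv2.imwrite(f"pics/{n}.png",p[...,::-1])
    print(n,c[0],-c[1].T@c[2])
E
```

```text
pics
{'time': 0.0, 'qpos': array([ 9.79015590e-01,  3.42709841e-01,  1.52498192e+00,  1.57094653e-05,
        1.27539257e+00, -1.45983691e-01]), 'qvel': array([ 0.00056543,  0.00203349, -0.00135362, -0.00090632,  0.00063528,
       -0.00063944]), 'joint_efforts': array([-5.41553181e-04, -4.31243491e+01, -2.44224930e+01,  7.16901803e-02,
        5.59424073e-02, -1.41549922e-04]), 'tool_pos': array([0.2262671 , 0.47359862, 0.4040637 ]), 'tool_rot': array([-3.14011903e+00, -2.31849750e-04,  2.69579085e+00]), 'contact_force': array([ 0.07712519, -0.20679264,  0.10984233]), 'torque': array([0.01059489, 0.03768256, 0.0294305 ]), 'grip_force': 0.0, 'opening': 0.09181868810095045}
top [[360.87740845   0.         316.35756065]
 [  0.         360.87740845 202.95884008]
 [  0.           0.           1.        ]] [0.49133692 0.01789699 1.34494802]
scene [[453.54432947   0.         315.67935924]
 [  0.         453.54432947 204.556688  ]
 [  0.           0.           1.        ]] [ 1.56055675 -0.80134045  0.89882989]
```

View pics/top.png

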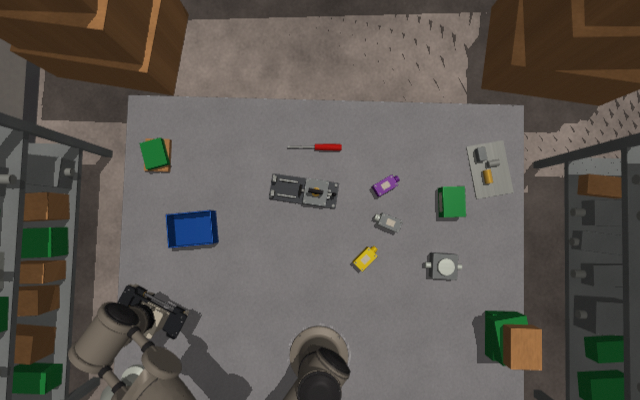

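View pics/scene.png

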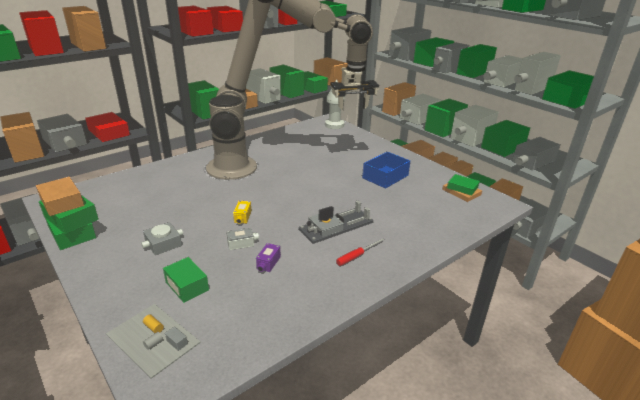

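The top view shows the fixture at about (303,191), with its nest to the left (world +y) and the knob at (317,192). Three boxes have the switch's shape: purple (386,186), yellow (366,259) and grey (386,223). There is also grey clutter on the tray at (488,157) and the junction box at (444,266). The grey one at (386,223) fits the description; I'll confirm it in a crop.

Run:
```python
from h import *
f=np.load("top.npz");p,d=f["p"],f["d"];c=cam("top")
P=cloud(d,c)
a=cv2.resize(p[165:245,255:415],None,fx=5,fy=5,interpolation=cv2.INTER_CUBIC);cv2.imwrite("pics/crop1.png",a[...,::-1])
print("table z",np.median(P[270:300,250:350,2]))
def box(u0,u1,v0,v1,z0,z1,nm):
    Q=P[v0:v1,u0:u1].reshape(-1,3);Q=Q[(Q[:,2]>z0)&(Q[:,2]<z1)]
    r=cv2.minAreaRect(Q[:,:2].astype(np.float32)*1000);print(nm,len(Q),r,Q.mean(0),Q[:,2].max())
box(365,405,205,240,.035,.06,"switch top")
box(365,405,205,240,.012,.06,"switch all")
box(262,345,170,213,.006,.1,"fixture all")
box(262,345,170,213,.055,.1,"knob")
box(262,345,170,213,.032,.047,"cover etc")
```

```text
table z 0.0005248415657573127
switch top 295 ((494.49212646484375, -238.33372497558594), (94.02923583984375, 45.964019775390625), 68.33940124511719) [ 0.49268099 -0.24248295  0.04405841] 0.051787660373596195
switch all 339 ((495.3841857910156, -235.96673583984375), (99.04837036132812, 46.15147018432617), 68.68276977539062) [ 0.49386978 -0.23792251  0.04195139] 0.051787660373596195
fixture all 1752 ((591.5443115234375, 69.53144073486328), (303.29718017578125, 131.0319366455078), 87.19522094726562) [0.599063   0.07101424 0.02608406] 0.09236876074415622
knob 81 ((588.387451171875, 75.81849670410156), (230.3629913330078, 60.78780746459961), 76.8096694946289) [0.59400653 0.03306819 0.07880238] 0.09236876074415622
cover etc 552 ((601.3079833984375, 79.80633544921875), (209.81393432617188, 91.92400360107422), 83.4240493774414) [0.59510725 0.03097609 0.04089101] 0.046980998519806
```

View pics/crop1.png

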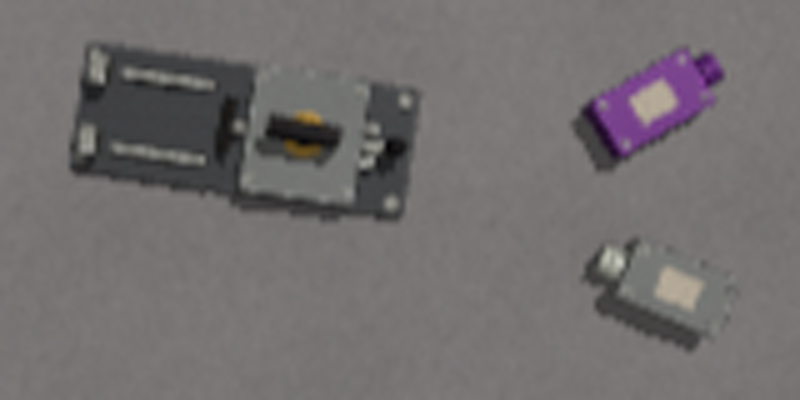

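The crop confirms the plain grey box. Its stub is at pixel (377,217) and points up-left, giving a yaw of about 1.2. The stop posts are at the fixture's left end, so the fixture yaw is about 1.43. I'll go over the fixture first and measure it from near.

```bash
python3 -m crank '[[1,-466,-225,0,1.266],[1,-466,-225,0,1.266],[1,-466,-225,0,1.266],[1,-466,-225,0,1.266],[1,-466,-225,0,1.266],[1,-466,-225,0,1.266],[1,-466,-225,0,1.266],[1,-466,-225,0,1.266],[1,-466,-225,0,1.266],[1,-466,-225,0,1.266],[1,-466,-225,0,1.266],[1,-466,-225,0,1.266]]'; python3 -m crank '[[1,0,0,0,0],[1,0,0,0,0],[1,0,0,0,0],[1,0,0,0,0]]'
python3 - <<'E'
from h import *
s=telemetry.observe();c=cam("wrist");p,d=vision.read_camera("wrist");np.savez("w1",p=p,d=d,K=c[0],R=c[1],t=c[2])
cv2.imwrite("pics/w1.png",p[...,::-1]);print(s["time"],s["tool_pos"],s["tool_rot"],s["qpos"],-c[1].T@c[2],c[1][2])
E
```

```text
time: 1.1
tool_pos: [0.5397, 0.0814, 0.4045]
tool_rot: [-3.141, -0.0, 1.428]
contact_force: [1.2, 0.3, 0.6]
opening: 0.0921
grip_force: 0.0
time: 1.43
tool_pos: [0.5382, 0.0844, 0.4046]
tool_rot: [-3.141, -0.0, 1.431]
contact_force: [0.2, 0.1, 0.5]
opening: 0.0918
grip_force: 0.0
1.4333 [0.53819263 0.08436452 0.40455502] [-3.14069451e+00 -2.35976323e-04  1.43095998e+00] [1.46855947e-02 3.78620478e-01 1.46939022e+00 3.86044045e-04
 1.29443310e+00 1.54416339e-01] [0.54877528 0.1656442  0.38438711] [-0.04207555 -0.29790612 -0.95366744]
```

View pics/w1.png

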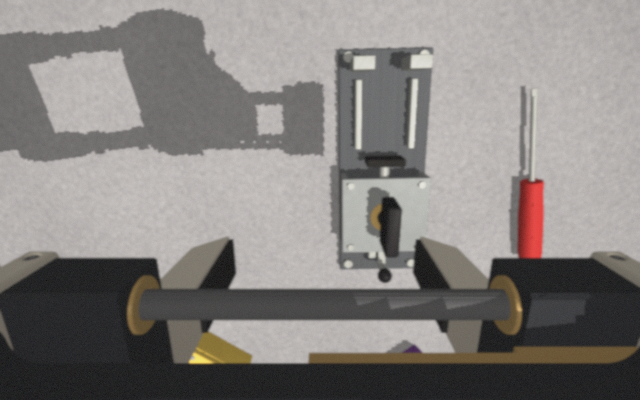

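The wrist view shows the fixture with stop posts at (362,62) and (417,62), rails at (359,115) and (412,113), the pad at (385,160), the cover around (384,215), the T-knob bar at (391,226) and the follower ball at (385,275). I'll fit the pose from the posts, rails, cover and ball.

Run:
```python
from h import *
f=np.load("w1.npz");p,d=f["p"],f["d"];c=(f["K"],f["R"],f["t"]);P=cloud(d,c);g=p.astype(int).sum(2)
def rect(u0,u1,v0,v1,z,m,nm):
    M=np.zeros(g.shape,np.uint8);M[v0:v1,u0:u1]=m[v0:v1,u0:u1]*255
    cs=max(cv2.findContours(M,0,2)[0],key=cv2.contourArea)
    q=np.array([ray(u,v,z,c)[:2] for u,v in cs[:,0]])*1000
    (x,y),wh,a=cv2.minAreaRect(q.astype(np.float32));zz=np.median(P[...,2][M>0]);print(nm,np.round([x,y],1),np.round(wh,1),round(a,2),"z",round(float(zz),4));return np.array([x,y])
Z=P[...,2]
br=g>480
A=rect(345,378,50,75,.052,(Z>.04)&br,"postL");B=rect(398,438,50,75,.052,(Z>.04)&br,"postR")
C=rect(350,368,78,152,.024,(Z>.016)&br,"railL");D=rect(402,420,78,152,.024,(Z>.016)&br,"railR")
rect(320,440,165,258,.041,(Z>.033)&(Z<.05),"cover")
M=rect(330,445,35,275,.012,(Z>.006),"all")
rect(370,410,190,262,.087,(Z>.075)&(g<250),"knobtop")
rect(372,398,262,288,.058,(g<200),"ball")
m=(A+B)/2;r=(C+D)/2
for n,v in(("posts",B-A),("rails",D-C)):print(n,np.hypot(*v),"yaw",np.arctan2(v[1],v[0])+np.pi/2)
yaw=np.arctan2(*(m-r)[::-1]);print("mid-line yaw",yaw,np.hypot(*(m-r)),m,r)
# dir lines of rails (long axis)
print(ray(384,275,.05,c))
```

```text
postL [587.8 183. ] [11.  18.5] 81.98 z 0.0518
postR [639.6 177.4] [11.  19.7] 81.98 z 0.0518
railL [580.3 135.2] [68.2  5.3] 83.59 z 0.0237
railR [635.6 128.4] [68.1  5.9] 83.28 z 0.0238
cover [595.1  24.9] [91.8 92.1] 83.42 z 0.0409
all [614.7  65.7] [259.4 128.3] 83.8 z 0.0155
knobtop [593.6  30.1] [54.3 14.7] 83.18 z 0.0864
ball [586.1 -32.7] [16.  10.8] 85.25 z 0.0553
posts 52.10261948715169 yaw 1.4632682328542277
rails 55.74236307788371 yaw 1.4487544835591137
mid-line yaw 1.4517149075503486 48.76100410262047 [613.72488403 180.17840576] [607.93206787 131.7627182 ]
[ 0.58696342 -0.0380884   0.05      ]
```

The fixture origin comes out at about (601.0, 72.0) mm with yaw 1.455. Posts and rails agree to within 0.5 mm, and the ball and cover heights are right. Next I go over the switch.

```bash
python3 -m crank '[[1,-331,0,40,0.232],[1,-331,0,40,0.232],[1,-331,0,40,0.232],[1,-331,0,40,0.232],[1,-331,0,40,0.232],[1,-331,0,40,0.232],[1,-331,0,40,0.232],[1,-331,0,40,0.232],[1,-331,0,40,0.232],[1,-331,0,40,0.232],[1,-331,0,40,0.232],[1,-331,0,40,0.232]]';  python3 - <<'E'
from h import *
s=telemetry.observe();c=cam("wrist");p,d=vision.read_camera("wrist");np.savez("w2",p=p,d=d,K=c[0],R=c[1],t=c[2])
cv2.imwrite("pics/w2.png",p[...,::-1]);print(s["time"],s["tool_pos"],s["tool_rot"],s["qpos"])
Z=cloud(d,c)
m=((Z[...,2]>.036)&(Z[...,2]<.052)&(abs(Z[...,0]-.492)<.07)&(abs(Z[...,1]+.244)<.07)).astype(np.uint8)*255
for o in(m,cv2.morphologyEx(m,cv2.MORPH_OPEN,np.ones((35,35)))):
    k=max(cv2.findContours(o,0,2)[0],key=cv2.contourArea)
    q=np.array([ray(u,v,.044,c)[:2] for u,v in k[:,0]])*1000;print(cv2.minAreaRect(q.astype(np.float32)),cv2.boundingRect(k),np.median(Z[...,2][o>0]))
E
```

```text
time: 2.48
tool_pos: [0.4927, -0.2425, 0.365]
tool_rot: [3.141, -0.0, 1.2]
contact_force: [0.9, -0.3, -0.2]
opening: 0.0918
grip_force: 0.0
2.4833 [ 0.49273516 -0.24249043  0.36503863] [ 3.14139334e+00 -3.88403616e-04  1.20014297e+00] [-5.97013245e-01  4.19935606e-01  1.51901308e+00  4.53641702e-04
  1.20253695e+00 -2.26523131e-01]
((492.2159118652344, -244.04005432128906), (79.38092803955078, 45.72404479980469), 68.7263412475586) (299, 141, 52, 85) 0.04383562640787912Traceback (most recent call last):
  File "<stdin>", line 7, in <module>
ValueError: max() iterable argument is empty
```

View pics/w2.png

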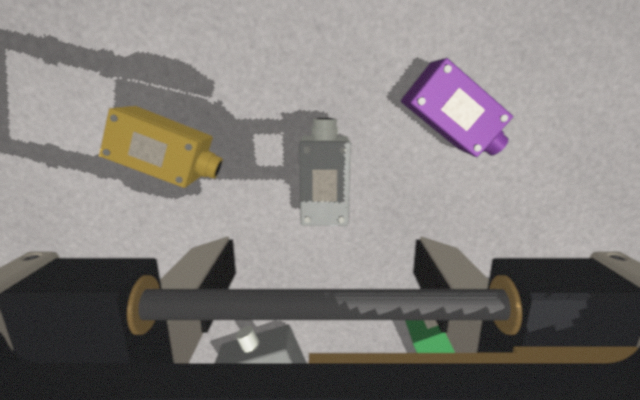

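The grey box sits between px (299,141) and (351,226) with its stub up at (324,127). The rectangle measures 79.4 x 45.7 mm at z 0.044, centred at (492.2, -244.0) with yaw 1.1995, which fits. The tool is aligned, so I descend and grip.

```bash
python3 -m crank '[[1,-1.5,0,40,0],[1,-1.5,0,80,0],[1,-1.5,0,120,0],[1,-1.5,0,145,0],[1,-1.5,0,158,0],[1,-1.5,0,165,0],[1,-1.5,0,165,0],[-1,-1.5,0,165,0],[-1,-1.5,0,165,0],[-1,-1.5,0,165,0],[-1,-1.5,0,165,0],[-1,-1.5,0,165,0]]' 25; python3 -m crank '[[-1,0,0,0,0],[-1,0,0,0,0],[-1,0,0,0,0],[-1,0,0,0,0]]'
```

```text
time: 3.53
tool_pos: [0.492, -0.2458, 0.2005]
tool_rot: [3.14, 0.0, 1.198]
contact_force: [0.1, 1.0, 0.0]
opening: 0.0632
grip_force: 0.0
time: 3.87
tool_pos: [0.4918, -0.2457, 0.1998]
tool_rot: [3.141, -0.0, 1.198]
contact_force: [-0.4, -0.5, 2.2]
opening: 0.0458
grip_force: 25.0
```

```bash
python3 -m crank '[[-1,0,0,-40,0],[-1,0,0,-80,0],[-1,10,-1,-120,-0.01],[-1,45,-3,-130,-0.03],[-1,85,-6,-130,-0.055],[-1,125,-9,-130,-0.08],[-1,165,-12,-130,-0.105],[-1,205,-15,-130,-0.13],[-1,245,-18,-130,-0.16],[-1,285,-21,-130,-0.185],[-1,325,-24,-130,-0.21],[-1,360,-26.6,-130,-0.235]]' 30; python3 -m crank '[[-1,20,-1.5,0,-0.012],[-1,33,-2.5,0,-0.022],[-1,33,-2.5,0,-0.022],[-1,33,-2.5,0,-0.022],[-1,33,-2.5,0,-0.022]]';  python3 - <<'E'
from h import *
s=telemetry.observe();c=cam("wrist");p,d=vision.read_camera("wrist");np.savez("w3",p=p,d=d,K=c[0],R=c[1],t=c[2])
cv2.imwrite("pics/w3.png",p[...,::-1]);print(s["time"],s["tool_pos"],s["tool_rot"],s["qpos"],s["contact_force"])
E
```

```text
time: 4.87
tool_pos: [0.5982, 0.1019, 0.3288]
tool_rot: [-3.14, -0.0, 1.435]
contact_force: [0.3, -0.1, -4.1]
opening: 0.0458
grip_force: 30.0
time: 5.28
tool_pos: [0.6001, 0.1311, 0.3293]
tool_rot: [-3.141, 0.001, 1.454]
contact_force: [-1.0, -0.4, -3.2]
opening: 0.046
grip_force: 30.0
5.2833 [0.60013641 0.13113562 0.32930155] [-3.14059854e+00  7.87069709e-04  1.45374872e+00] [ 9.05654870e-02  5.68144382e-01  1.37138137e+00 -6.05720567e-04
  1.20320197e+00  2.07831485e-01] [-1.00055786 -0.39406234 -3.17938926]
```

View pics/w3.png

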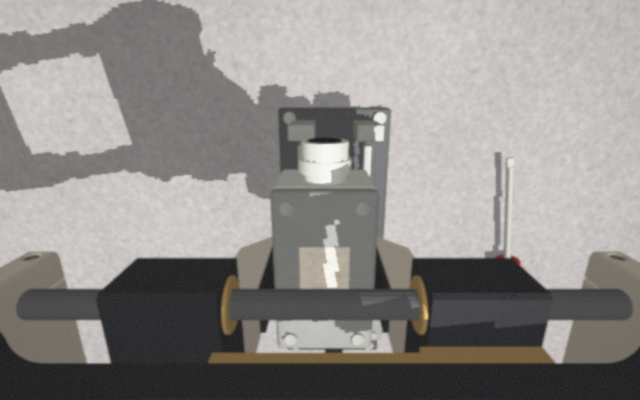

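The box is held straight, with its stub at (324,155) and front edge at v≈185 between u 273 and 378. The stop posts show at (301,131) and (369,131), 8 mm off laterally as computed. I'll measure box and posts in this same view.

Run:
```python
from h import *
f=np.load("w3.npz");p,d=f["p"],f["d"];c=(f["K"],f["R"],f["t"]);P=cloud(d,c);Z=P[...,2]
T=np.array([600.1,131.1]);y=1.4537;ex=np.array([np.cos(y),np.sin(y)]);ey=np.array([ex[1],-ex[0]])
def tool(q):q=np.asarray(q)[:2]*1000-T if abs(np.asarray(q)).max()<5 else np.asarray(q)-T;return q@ex,q@ey
# box top
m=(Z>.165)&(Z<.185);m[:170]=0;m[345:]=0;m[:,:265]=0;m[:,390:]=0
print("box top z",np.median(Z[180:240,290:360]))
zt=np.median(Z[180:240,290:360])
for v in(200,215,230):
    us=np.where(m[v])[0];a,b=ray(us.min()-.5,v,zt,c),ray(us.max()+.5,v,zt,c);print(v,us.min(),us.max(),tool(a),tool(b))
col=Z[150:240,335];print("front edge",[(150+i,round(float(z),3)) for i,z in enumerate(col) if i%3==0][:20])
for u0,u1 in((285,317),(352,388)):
    M=np.zeros(Z.shape,np.uint8);M[115:145,u0:u1]=((Z>.044)&(Z<.06))[115:145,u0:u1]*255
    k=max(cv2.findContours(M,0,2)[0],key=cv2.contourArea);q=np.array([ray(u,v,.052,c)[:2] for u,v in k[:,0]])*1000
    r=cv2.minAreaRect(q.astype(np.float32));print("post",np.round(r[0],1),np.round(r[1],1),r[2],tool(r[0]),cv2.boundingRect(k))
M=(Z>.006)&(Z<.03);M[:, :270]=0;M[:,400:]=0
for v in (112,150,165,180):
    us=np.where(M[v])[0];print(v,us.min(),us.max(),tool(ray(us.min()-.5,v,.012,c)),tool(ray(us.max()+.5,v,.012,c)))
```

```text
box top z 0.17302847902391688
200 271 378 (np.float64(37.41904684982044), np.float64(-23.281130621528828)) (np.float64(37.41651700403918), np.float64(21.92494222966626))
215 272 378 (np.float64(30.718476697512692), np.float64(-23.174204461500892)) (np.float64(30.71645812881992), np.float64(22.246133568656013))
230 272 377 (np.float64(23.82584305002949), np.float64(-23.494820348344856)) (np.float64(23.824355563844957), np.float64(22.145992285646827))
front edge [(150, 0.162), (153, 0.162), (156, 0.16), (159, 0.162), (162, 0.16), (165, 0.163), (168, 0.164), (171, 0.164), (174, 0.164), (177, 0.162), (180, 0.16), (183, 0.161), (186, 0.164), (189, 0.169), (192, 0.172), (195, 0.173), (198, 0.173), (201, 0.174), (204, 0.173), (207, 0.174)]
post [588.1 183.8] [11.8 19.6] 83.28460693359375 (np.float64(50.947485937419565), np.float64(-18.095674375214745)) (288, 124, 27, 17)
post [639.4 177.8] [11.8 20.2] 83.28523254394531 (np.float64(50.94219794123952), np.float64(33.59424024850173)) (357, 124, 28, 17)
112 280 390 (np.float64(62.89257946185707), np.float64(-38.54297951725875)) (np.float64(62.88155172847629), np.float64(55.25269625393631))
150 280 388 (np.float64(30.601641681058247), np.float64(-39.81695994310859)) (np.float64(30.592867965045283), np.float64(55.39569461098094))
165 281 387 (np.float64(17.247351052768018), np.float64(-39.45846137075346)) (np.float64(17.239618054896688), np.float64(55.26846813690696))
180 372 386 (np.float64(3.5219859539883247), np.float64(41.67748601576607)) (np.float64(3.521032522699082), np.float64(55.13776083506756))
```

Posts, base edges and box agree. The box needs +8.3 mm in tool y and none in x, for a stop gap of about 2.5–3 mm. The yaw matches.

```bash
python3 -m crank '[[-1,0,4,0,0],[-1,0,8.3,0,0],[-1,0,8.3,20,0],[-1,0,8.3,45,0],[-1,0,8.3,70,0],[-1,0,8.3,90,0],[-1,0,8.3,97,0],[-1,0,8.3,97,0],[-1,0,8.3,97,0],[-1,0,8.3,97,0]]'
python3 - <<'E'
from h import *
s=telemetry.observe();T=s["tool_pos"]*1000;y=s["tool_rot"][2];print(s["time"],T,y,s["contact_force"])
ex=np.array([np.cos(y),np.sin(y)]);ey=np.array([ex[1],-ex[0]]);q=T[:2]-[600.1,131.1];print("moved",q@ex,q@ey,329.3-T[2])
E
```

```text
time: 6.17
tool_pos: [0.6093, 0.1312, 0.2344]
tool_rot: [3.139, -0.001, 1.454]
contact_force: [1.3, 0.0, -4.3]
opening: 0.045
grip_force: 30.0
6.1667 [609.33524354 131.16308043 234.4175063 ] 1.4544873842403825 [ 1.27331442  0.03938602 -4.27874075]
moved 1.1343755024554552 9.165527511340326 94.8824937040948
```

```bash
python3 -m crank '[[-1,-0.4,-0.6,0,0],[-1,-0.4,-0.6,6,0],[-1,-0.4,-0.6,12,0],[-1,-0.4,-0.6,16,0],[-1,-0.4,-0.6,19,0],[-1,-0.4,-0.6,20,0],[-1,-0.4,-0.6,20,0]]' ; python3 -m crank '[[-1,0,0,1,0],[-1,0,0,1,0]]';python3 -m crank '[[-1,0,0,1,0],[-1,0,0,1,0]]'
```

```text
time: 6.75
tool_pos: [0.6078, 0.131, 0.2123]
tool_rot: [-3.141, 0.0, 1.455]
contact_force: [0.8, -1.0, -4.3]
opening: 0.0456
grip_force: 30.0
time: 6.92
tool_pos: [0.608, 0.131, 0.2119]
tool_rot: [3.141, -0.0, 1.455]
contact_force: [-0.2, -0.5, -4.9]
opening: 0.0459
grip_force: 30.0
time: 7.08
tool_pos: [0.608, 0.131, 0.2118]
tool_rot: [3.141, -0.0, 1.455]
contact_force: [-2.4, -0.7, 4.1]
opening: 0.0456
grip_force: 30.0
```

```bash
python3 -m crank '[[-0.5,0,0,0,0],[0,0,0,0,0],[1,0,0,0,0],[1,0,0,0,0],[1,0,0,0,0],[1,0,0,-10,0],[1,0,0,-35,0],[1,0,0,-75,0],[1,-30,0,-110,0],[1,-60,0,-140,0],[1,-70,0,-170,0],[1,-70,0,-185,0]]' ; python3 -m crank '[[1,0,0,0,0],[1,0,0,0,0],[1,0,0,0,0]]'
python3 - <<'E'
from h import *
s=telemetry.observe();c=cam("wrist");p,d=vision.read_camera("wrist");np.savez("w4",p=p,d=d,K=c[0],R=c[1],t=c[2])
cv2.imwrite("pics/w4.png",p[...,::-1]);print(s["time"],s["tool_pos"],s["tool_rot"],s["qpos"],s["contact_force"])
E
```

```text
time: 8.08
tool_pos: [0.5998, 0.0587, 0.4015]
tool_rot: [3.134, 0.0, 1.452]
contact_force: [1.2, -0.3, 0.9]
opening: 0.092
grip_force: 0.0
time: 8.33
tool_pos: [0.5995, 0.0617, 0.3949]
tool_rot: [-3.14, -0.0, 1.455]
contact_force: [-0.5, 0.2, 0.1]
opening: 0.0917
grip_force: 0.0
8.3333 [0.5994803  0.06170852 0.39486525] [-3.14003182e+00 -3.43490198e-05  1.45512912e+00] [-2.45817630e-02  4.93354393e-01  1.31294448e+00  1.81112796e-04
  1.33684502e+00  9.10432920e-02] [-0.5476809   0.24276962  0.1092193 ]
```

View pics/w4.png

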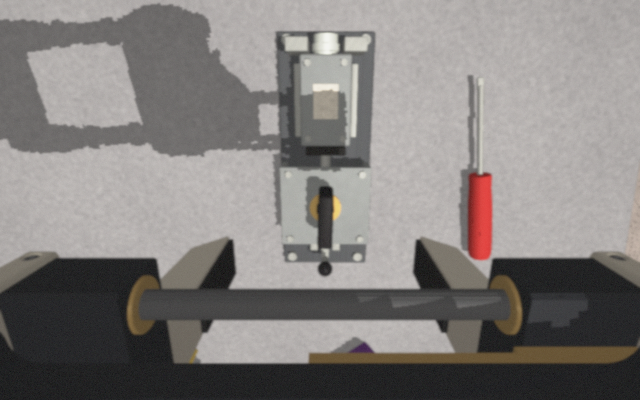

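The box lies in the nest at (326,100), stub between the posts at (326,43). The knob bar runs (326,190)–(326,250) and the ball is at (325,269). I'll measure the box and knob.

Run:
```python
from h import *
f=np.load("w4.npz");p,d=f["p"],f["d"];c=(f["K"],f["R"],f["t"]);P=cloud(d,c);Z=P[...,2];g=p.astype(int).sum(2)
T=np.array([599.5,61.7]);y=1.4551;ex=np.array([np.cos(y),np.sin(y)]);ey=np.array([ex[1],-ex[0]])
def rect(u0,u1,v0,v1,z,m,nm):
    M=np.zeros(g.shape,np.uint8);M[v0:v1,u0:u1]=m[v0:v1,u0:u1]*255
    k=max(cv2.findContours(M,0,2)[0],key=cv2.contourArea)
    q=np.array([ray(u,v,z,c)[:2] for u,v in k[:,0]])*1000;(x,yy),wh,a=cv2.minAreaRect(q.astype(np.float32))
    w=np.array([x,yy]);print(nm,np.round(w,1),np.round(wh,1),round(a,2),"tool",np.round([(w-T)@ex,(w-T)@ey],1),"z",round(float(np.median(Z[M>0])),4),cv2.boundingRect(k))
rect(285,365,50,155,.056,(Z>.05)&(Z<.062),"box")
rect(282,308,30,55,.052,(Z>.045)&(g>400),"postL");rect(342,372,30,55,.052,(Z>.045)&(g>400),"postR")
rect(305,345,180,255,.087,(Z>.08),"knob")
rect(270,380,160,250,.041,(Z>.034)&(Z<.048)&(g>280),"cover")
rect(315,336,258,278,.05,g<200,"ball")
```

```text
box [608.1 132.3] [78.7 45.7] 83.29 tool [71.1  0.4] z 0.0558 (300, 54, 53, 92)
postL [588.  183.5] [11.1 19.3] 83.36 tool [119.6 -25.5] z 0.0517 (285, 36, 23, 15)
postR [639.6 176.7] [11.2 19.4] 83.36 tool [118.8  26.6] z 0.0517 (345, 37, 23, 15)
knob [595.5  28.8] [53.4 14.3] 83.81 tool [-33.1  -0.2] z 0.0865 (317, 194, 17, 56)
cover [595.4  25.1] [91.2 91.6] 83.12 tool [-36.9   0.1] z 0.0409 (280, 166, 92, 84)
ball [587.3 -37.4] [15.5 11.7] 83.39 tool [-99.8  -0.7] z 0.0556 (319, 261, 12, 14)
```

The box sits with a stop gap of about 2.1 mm, centred, at z 0.056 (flat). The knob axis is at about (-34.2, 0) in the tool frame. I go over it with the fingers part open and the tips staying at about 62 mm, so they clear the ball and box when turned.

```bash
python3 -m crank '[[-0.3,-17,0,0,0],[-0.3,-32,0,20,0],[-0.3,-34.2,0,55,0],[-0.3,-34.2,0,90,0],[-0.3,-34.2,0,105,0],[-0.3,-34.2,0,105,0],[-0.3,-34.2,0,105,0],[-0.3,-34.2,0,105,0]]'
python3 - <<'E'
from h import *
s=telemetry.observe();T=s["tool_pos"]*1000;y=1.4551
ex=np.array([np.cos(y),np.sin(y)]);ey=np.array([ex[1],-ex[0]]);q=T[:2]-[599.5,61.7];print("moved",q@ex,q@ey,T,s["tool_rot"],s["torque"],s["opening"],s["qpos"])
E
```

```text
time: 9.05
tool_pos: [0.5963, 0.0278, 0.2915]
tool_rot: [3.14, -0.0, 1.455]
contact_force: [0.1, -0.4, 0.2]
opening: 0.0429
grip_force: 0.0
moved -34.026885804523076 0.7330275954968813 [596.3001182   27.81597657 291.47216131] [ 3.14037126e+00 -1.66323938e-04  1.45534206e+00] [-0.06480633  0.0847378  -0.01618762] 0.04292120444947951 [-8.17520005e-02  5.76757757e-01  1.47126515e+00  1.40894876e-04
  1.09234345e+00  3.36375740e-02]
```

```bash
python3 -m crank '[[-0.3,0,-0.6,20,0],[-0.3,0,-0.6,40,0],[-0.3,0,-0.6,49,0],[-0.3,0,-0.6,51,0],[-0.3,0,-0.6,51,0],[-1,0,-0.6,51,0],[-1,0,-0.6,51,0],[-1,0,-0.6,51,0],[-1,0,-0.6,51,0],[-1,0,-0.6,51,0],[-1,0,-0.6,51,0],[-1,0,-0.6,51,0]]' 8; python3 -m crank '[[-1,0,0,0,0],[-1,0,0,0,0]]';python3 -c "
from h import *
s=telemetry.observe();print(s['torque'],s['tool_rot'])"
```

```text
time: 10.05
tool_pos: [0.5955, 0.0275, 0.2407]
tool_rot: [3.14, -0.0, 1.455]
contact_force: [-0.8, -0.1, 6.4]
opening: 0.014
grip_force: 7.9
time: 10.22
tool_pos: [0.5955, 0.0275, 0.2407]
tool_rot: [3.14, -0.0, 1.455]
contact_force: [0.2, 0.5, 6.3]
opening: 0.0139
grip_force: 7.9
[-0.09074736  0.23467574 -0.04285501] [ 3.13982045e+00 -1.65154754e-04  1.45472375e+00]
```

Gripped at 14 mm opening. I turn clockwise to 0.4 (before the earliest notch), reading the torque as I go.

```bash
cat > t.py <<'E'
from h import *
s=telemetry.observe();print("T %.2f yaw %.4f q6 %.3f tz %.3f F %s open %.4f grip %.1f"%(s["time"],s["tool_rot"][2],s["qpos"][5],s["torque"][2],np.round(s["contact_force"],1),s["opening"],s["grip_force"]))
E
python3 -m crank '[[-1,0,0,-0.5,0],[-1,0,0,-0.5,0],[-1,0,0,-0.5,0]]' 30 >/dev/null; python3 t.py
python3 -m crank '[[-1,0,0,0,0.05],[-1,0,0,0,0.1],[-1,0,0,0,0.1]]'>/dev/null; python3 t.py
python3 -m crank '[[-1,0,0,0,0.05],[-1,0,0,0,0.1],[-1,0,0,0,0.1]]'>/dev/null; python3 t.py
python3 -m crank '[[-1,0,0,0,0.05],[-1,0,0,0,0.1],[-1,0,0,0,0.1]]'>/dev/null; python3 t.py
python3 -m crank '[[-1,0,0,0,0.05],[-1,0,0,0,0.1],[-1,0,0,0,0.1]]'>/dev/null; python3 t.py
```

```text
T 10.47 yaw 1.4548 q6 0.034 tz -0.041 F [1.4 0.4 3.8] open 0.0138 grip 29.9
T 10.72 yaw 1.3530 q6 0.135 tz -0.019 F [2.2 0.4 4.6] open 0.0138 grip 29.9
T 10.97 yaw 1.2541 q6 0.234 tz -0.065 F [ 1.6 -0.4  5. ] open 0.0135 grip 29.9
T 11.22 yaw 1.1544 q6 0.334 tz -0.084 F [1.8 0.4 4.8] open 0.0136 grip 29.9
T 11.47 yaw 1.0548 q6 0.434 tz -0.035 F [1.5 0.6 5.1] open 0.0139 grip 29.9
```

```bash
cat > t.py <<'E'
from h import *
a=[]
for i in range(3):
    s=telemetry.observe();a.append([s["torque"][2],s["joint_efforts"][5]])
    if i<2: vision.read_camera("wrist")
print("T %.2f turned %.3f tz %s e6 %s F %s open %.4f"%(s["time"],1.4548-s["tool_rot"][2],np.round(np.array(a)[:,0],3),np.round(np.array(a)[:,1],3),np.round(s["contact_force"],1),s["opening"]))
E
python3 t.py
python3 -m crank '[[-1,0,0,0,0.04],[-1,0,0,0,0.04]]'>/dev/null; python3 t.py
python3 -m crank '[[-1,0,0,0,0.04],[-1,0,0,0,0.04]]'>/dev/null; python3 t.py
python3 -m crank '[[-1,0,0,0,0.04],[-1,0,0,0,0.04]]'>/dev/null; python3 t.py
```

```text
T 11.57 turned 0.398 tz [-0.035 -0.019 -0.064] e6 [0.63  0.234 0.036] F [ 1.7 -0.6  4.5] open 0.0142
T 11.83 turned 0.438 tz [-0.026 -0.045 -0.053] e6 [0.416 0.152 0.021] F [2.2 0.  5.9] open 0.0137
T 12.10 turned 0.477 tz [-0.026  0.004 -0.033] e6 [0.42  0.159 0.018] F [ 1.7 -0.8  5.3] open 0.0139
T 12.37 turned 0.517 tz [0.04  0.016 0.037] e6 [0.449 0.213 0.072] F [ 1.6 -0.2  4.3] open 0.0136
```

```bash
python3 -m crank '[[-1,0,0,0,0.04],[-1,0,0,0,0.04]]'>/dev/null; python3 t.py
python3 -m crank '[[-1,0,0,0,0.04],[-1,0,0,0,0.04]]'>/dev/null; python3 t.py
python3 -m crank '[[-1,0,0,0,0.04],[-1,0,0,0,0.04]]'>/dev/null; python3 t.py
```

```text
T 12.63 turned 0.557 tz [-0.023  0.037  0.021] e6 [0.449 0.216 0.078] F [1.1 0.2 5. ] open 0.0143
T 12.90 turned 0.597 tz [-0.036  0.024  0.027] e6 [0.463 0.228 0.084] F [ 1.4 -0.5  5.2] open 0.0137
T 13.17 turned 0.638 tz [-0.044 -0.025 -0.09 ] e6 [0.367 0.152 0.012] F [ 1.8 -0.8  5. ] open 0.0137
```

```bash
python3 -m crank '[[-1,0,0,0,0.03],[-1,0,0,0,0.03]]'>/dev/null; python3 t.py
python3 -m crank '[[-1,0,0,0,0.03],[-1,0,0,0,0.03]]'>/dev/null; python3 t.py
python3 -m crank '[[-1,0,0,0,0.03],[-1,0,0,0,0.03]]'>/dev/null; python3 t.py
```

```text
T 13.43 turned 0.668 tz [-0.21 -0.16 -0.21] e6 [ 0.128 -0.079 -0.171] F [1.1 0.6 4.6] open 0.0137
T 13.70 turned 0.698 tz [-0.25  -0.307 -0.275] e6 [ 0.084 -0.129 -0.237] F [1.1 0.  4.5] open 0.0137
T 13.97 turned 0.728 tz [-0.156 -0.175 -0.118] e6 [ 0.215 -0.024 -0.136] F [ 2.7 -1.1  5.3] open 0.0135
```

The notch's draw is clear: torque went from +0.03 to -0.28 and is now falling back towards zero, so the middle is close. One small step more, then let go so it settles by itself.

```bash
python3 -m crank '[[-1,0,0,0,0.02],[-1,0,0,0,0.02]]'>/dev/null; python3 t.py
python3 -m crank '[[-0.6,0,0,0,0],[-0.35,0,0,0,0],[-0.35,0,0,0,0],[-0.35,0,0,0,0],[-0.35,0,0,-5,0],[-0.35,0,0,-25,0],[-0.35,0,0,-60,0],[-0.35,0,0,-95,0],[-0.35,0,0,-125,0],[-0.35,0,0,-150,0],[-0.35,0,0,-155,0],[-0.35,0,0,-155,0]]'
python3 -m crank '[[1,0,0,0,-0.12],[1,0,0,0,-0.24],[1,0,0,0,-0.36],[1,0,0,0,-0.48],[1,0,0,0,-0.6],[1,16,0,0,-0.72],[1,16,0,0,-0.748],[1,20,20,0,-0.748],[1,20,20,0,-0.748],[1,20,20,0,-0.748]]'
python3 - <<'E'
from h import *
s=telemetry.observe();c=cam("wrist");p,d=vision.read_camera("wrist");cv2.imwrite("pics/w5.png",p[...,::-1]);np.savez("w5",p=p,d=d,K=c[0],R=c[1],t=c[2])
print(s["time"],s["tool_pos"],s["tool_rot"])
E
```

```text
T 14.23 turned 0.748 tz [-0.075 -0.098 -0.074] e6 [ 0.17   0.018 -0.051] F [ 2.2 -0.3  5.7] open 0.0140
time: 15.23
tool_pos: [0.5953, 0.0276, 0.3975]
tool_rot: [3.139, -0.003, 0.705]
contact_force: [-0.0, 0.4, -0.6]
opening: 0.0299
grip_force: 0.0
time: 16.07
tool_pos: [0.6235, 0.0249, 0.393]
tool_rot: [-3.138, 0.0, 1.452]
contact_force: [0.6, -0.7, -0.3]
opening: 0.0903
grip_force: 0.0
16.0667 [0.62347341 0.02490517 0.39298316] [-3.13792126e+00  1.28499864e-05  1.45192818e+00]
```

View pics/w5.png

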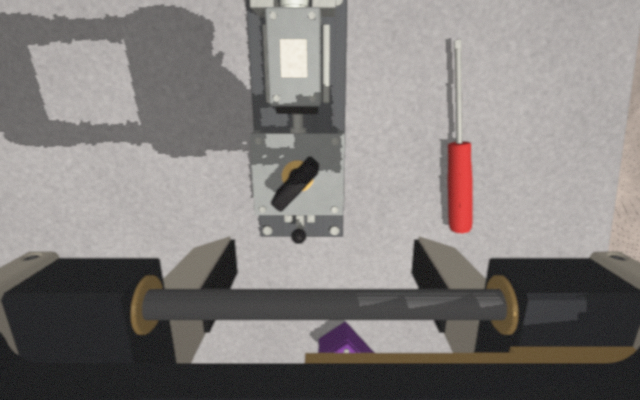

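The knob is turned (bar from (273,208) to (318,160)), the ball is at (298,236) and the box is against the stop at the top. I'll compare the ball and box with the earlier view.

Run:
```python
from h import *
O=np.array([601,72.]);y=1.452;ex=np.array([np.cos(y),np.sin(y)]);ey=np.array([-ex[1],ex[0]])
for n,rs in(("w4",dict(box=(285,365,50,155),cover=(270,380,160,250),ball=(315,336,258,278),knob=(305,345,180,255))),("w5",dict(box=(250,340,9,110),cover=(240,350,125,215),ball=(288,309,226,246),knob=(265,325,150,215)))):
    f=np.load(n+".npz");p,d=f["p"],f["d"];c=(f["K"],f["R"],f["t"]);Z=cloud(d,c)[...,2];g=p.astype(int).sum(2)
    ms=dict(box=((Z>.05)&(Z<.062),.056),cover=((Z>.034)&(Z<.048),.041),ball=(g<200,.05),knob=(Z>.08,.087))
    for k,(u0,u1,v0,v1) in rs.items():
        m,z=ms[k];M=np.zeros(g.shape,np.uint8);M[v0:v1,u0:u1]=m[v0:v1,u0:u1]*255
        q=np.array([ray(u,v,z,c)[:2] for u,v in max(cv2.findContours(M,0,2)[0],key=cv2.contourArea)[:,0]])*1000
        r=cv2.minAreaRect(q.astype(np.float32));F=(q-O)@np.c_[ex,ey]
        print(n,k,np.round((np.array(r[0])-O)@np.c_[ex,ey],1),np.round(r[1],1),round(r[2],1),"x range",np.round([F[:,0].min(),F[:,0].max()],1),cv2.boundingRect(M))
```

```text
w4 box [60.7  0.1] [78.7 45.7] 83.3 x range [ 21.3 100.1] (286, 50, 79, 96)
w4 cover [-47.3   0. ] [91.2 91.6] 83.1 x range [-92.9  -1.7] (280, 166, 92, 84)
w4 ball [-110.2    0.7] [15.5 11.7] 83.4 x range [-118.  -102.5] (319, 261, 12, 14)
w4 knob [-43.5   0.4] [53.4 14.3] 83.8 x range [-70.2 -16.9] (308, 181, 35, 73)
w5 box [62.3 -0. ] [76.9 45.4] 83.1 x range [ 23.8 100.7] (266, 9, 55, 97)
w5 cover [-43.9  -0.1] [83.9 91.6] 83.2 x range [-85.9  -1.9] (250, 129, 95, 86)
w5 ball [-105.6    0.7] [13.8 13.7] 35.4 x range [-113.3  -98.8] (292, 229, 14, 14)
w5 knob [-44.1   0.2] [53.4 14.3] 40.0 x range [-65.9 -21.6] (271, 155, 48, 60)
```

The follower moved +4.6 mm (about -107, down in the notch). The box slid 2.5 mm home against the stop, and the knob sits at 0.76 rad. The arm is clear, so I hand in.

```bash
python3 -m crank '[[1,0,0,0,0],[1,0,0,0,0],[1,0,0,0,0],[1,0,0,0,0]]'; python3 -c "
from cell import ticket;print(ticket.hand_in())"
```

```text
time: 16.45
tool_pos: [0.6232, 0.0255, 0.3953]
tool_rot: [3.141, -0.0, 1.453]
contact_force: [-0.2, 1.2, 0.3]
opening: 0.0919
grip_force: 0.0
the job is handed in; nothing more can be done
None
```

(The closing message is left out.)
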